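# Roll a flatted bar in V-blocks flat-up and set a pad-eye on it

### The arm

A 6-joint arm with a two-finger parallel gripper is mounted at the origin on the work surface. World frame = base frame: x ahead of the robot, y to its left, z up, the work surface at z = 0. Lengths are in m, angles in rad, forces in N, time in s.
With the tool pointing down it reaches from about 0.275 to 0.825 m from the base axis. Payload 4.9 kg.
Tool frame: the origin (TCP) lies at the centre of the arm's flange, where the gripper is bolted on; the fingertips stand 173 mm ahead of it and the grasp point (between the pads) lies 155 mm ahead of it (tip_extent is the distance from the TCP to the fingertips, in m); z points along the fingers, y is the direction in which the jaws open and shut (so a half turn about z gives the same grasp; the last joint's range is limited). The gripper opens to 85 mm and grips with 20 to 120 N. Pads are 22 mm wide; open, the fingers measure 114 mm over their backs; the gripper's body (76 mm by 85 mm) begins 54 mm behind the grasp point. The pads swing forward as they close: fully open they stand 13 mm farther back than shut.
Start: joints at [1.079, 0.326, -0.193, 1.052, 0, 1.437], TCP at [0.193, 0.515, 0.405] pointing down, gripper open.
Joint ranges: [-2.65, 2.65], [-0.97, 1.79], [-1.3, 1.35], [-1.93, 2.1], [-1.47, 1.37], [-3.14, 3.14]. Speed limits (rad/s): [2.57, 2.57, 3.14, 3.14, 3.14, 3.14].

### API

Orientations are given as a unit quaternion [w, x, y, z].
In Python, from workcell import state, camera, camera_params, finish_job, tip_extent gives the robot as it stands.
- The arm moves only by the tool send_rows, never from a script. Its argument "commands" is a list of rows, each a list of 6 numbers: the shift along the tool's x, y, z in m, then the turn, a rotation vector about the tool's x, y, z in rad. A call has 1 to 20 rows; each row is the pose to reach, as a shift and turn from the pose commanded when the call began, along the tool's axes at that moment; what a row does not reach only later rows make up. A row lasts 1/10 s, in which the tool goes at most 50 mm and 8.59 degrees, less where a joint would pass 70% of its speed; a pose out of reach is approached as far as the arm can. A call with a gripper value outside its range is refused whole. "gripper" is the opening in per cent of the stroke, from 0 (shut) to 100 (fully open), set as the call begins (left out, the last holds). The fingers move at their own pace and stop on an object; "force" is the grip in N (left out, the last holds). Time passes only in rows, so rows that repeat a pose let the fingers close. It gives the time, the measured TCP pose, the force and the opening at its end, in the units of the state.
- state(): the state, without advancing time (a new reading comes with each control period).
- camera(name): name is "side" or "top"; returns (picture, depth): 420x560x3 uint8, red, green, blue; 420x560 float32, m along the optical axis (not along the pixel's ray), 0 where there is no reading.
- camera_params(name): a dict with "camera_matrix" (3x3 intrinsics, pixels), "eye" and "rotation" of the camera in the world. Camera axes: x right, y down, z forward; pixel columns grow to the right and rows downward; lengths in m; the calibration is good to about 2 mm. A picture is of the moment at which its call begins. camera_params takes no time and is no camera call.
- finish_job(): hands the job in, once; it reports no verdict.
The state is a dict: "time_s": time; "joints": joint angles; "qd": joint speeds; "joint_torque": joint torques, N m; "eef_pos": TCP position; "tool_rot": TCP orientation; "wrist_force": force on the tool from outside, world axes, zero at the start; "ft_torque": the same for the moment, N m; "opening": opening from 0.0 (shut) to 1.0 (fully open).
Only numpy, scipy, OpenCV 4.12 (cv2) and the standard library are available. Lean on these libraries where they do the work, as an engineer would, in place of code of your own. Each camera call takes 0.05 s, during which the arm holds its last target.

### The job

Roll the round bar in its V-blocks, by pushing on its spokes, until the milled flat faces straight up. Only then set the pad-eye on the flat, base down, in the middle of the flat and lengthwise along the bar, ready for tacking, and let go. Leave everything else on the table where it is.

Things in the scene. Friction and masses are not known exactly. Their poses are not given: they have to be found in the camera images.
- bar_axis (a point): Fixed steel stand: base plate 110 x 150 x 12 mm and two grey V-blocks that carry a round steel bar of diameter 60 mm, 120 mm above the table. A stirrup over the bar at each V-block (top 162 mm above the table, 46 to 62 mm either side of the middle along the bar) keeps the bar down, so it can only roll. This point lies on the bar's axis midway between the V-blocks and does not move; y runs along the bar, away from the capstan, z is up, x is level and square to the bar.
- bar (a joint): Roll angle of the bar, rad, about y of bar_axis. 0 (and 6.283) is flat straight up; growing values tip the flat from up towards +x of bar_axis. It starts anywhere from 0.7 to 5.58, turns either way past a full turn, and has a steady friction of about 0.2 N m, so it stays where left. A spoke leaning over 30 degrees from upright can jam under a level push: lift it round as you push.
- flat (a point): Centre of the milled flat on the bar, 22.4 mm from the bar's axis: 40 mm wide, 77 mm long along the bar, between two full-round journals that stand 7.6 mm higher than the flat at both ends. z points out of the flat, y along the bar as for bar_axis. It turns with the bar. The bar is dark, the flat bright from the mill.
- capstan (a point): Middle of the capstan on the bar's end, on the bar's axis, 101 mm from bar_axis towards -y of bar_axis. A hub of radius 23 mm carries four round spokes, 12 mm thick, 90 degrees apart, square to the bar, their tips 82 mm from the axis. One spoke points exactly the way the flat faces (z of this point) and ends in a ball of diameter 18 mm centred 80 mm from the axis (tip at 89 mm). It turns with the bar.
- padeye_center (a point): Loose dark steel pad-eye, 0.2 to 0.33 kg, standing on the table on its base; this point is its centre, 24 mm above its underside. Base plate 36 (x) x 60 (y) x 8 mm; an upright lug in the middle, 12 mm thick (x), 36 mm wide (y), with a round top and an eye, 48 mm high over all. Its long side y must lie along the bar (either way round). It shares its corner of the table with an L-shaped angle piece and a flat ring, which are not to be used or moved.
- gauge_top (a point): Top of a fixed surface gauge, an obstacle: a steel post 12 mm thick (a 22 mm brass block half-way up) on a round foot of diameter 50 mm, 220 mm high over all, standing on the table off the capstan's end of the bar, between it and the loose parts.
Mind the look-alikes: they are no part of the job. Leave any purple look-alike of the part that bears padeye_center alone.

How it is judged:
On the way:
1. the flat faces straight up within 5 degrees while the pad-eye is still off the bar (angle between flat's own z axis and vertical below 0.087 rad and distance between padeye_center and flat above 0.06 m), for 0.3 s.
At the end, for the whole second after the job is handed in: The flat faces up within 5 degrees, and the pad-eye rests on it, base down, upright, released and still, its centre within 8 mm of the flat's centre both across and along, and its long side within 8.5 degrees of the bar's direction (angle between flat's own z axis and vertical below 0.087 rad and x of padeye_center in the frame of flat between -0.008 and 0.008 m and y of padeye_center in the frame of flat between -0.008 and 0.008 m and z of padeye_center in the frame of flat between 0.021 and 0.027 m and angle between the y axis of padeye_center and the y axis of flat, either way round below 0.15 rad and angle between padeye_center's own z axis and vertical below 0.13 rad and linear speed of padeye below 0.02 m/s); the robot touches nothing.
It fails at once if a bystander on the table (angle piece, ring, hammer, spray can, pipe end, wrench, offcut, brush) is moved by more than 25 mm (distance of any of angle, flange, hammer, spray, pipe, wrench, offcut, brush from where it was at the start of the episode above 0.025 m).
It also fails if it takes over 70 s, if anything falls off the work surface, if the arm or the gripper's body presses on something with over 40 N, if the wrist force passes 120 N, or if a joint passes its speed limit or range.

## Working session

There is one attempt and no reset: what is moved stays moved. The work goes in short steps, Python scripts to look and compute and a tool call to move; the robot and the scene stay as the last step left them, time stands still between calls to the robot, and variables do not carry over. Pictures are saved under pics/ and viewed, and the job is handed in when it is done.

Besides the shell and the picture viewer there is one more tool, called after "Request:" as name([rows], argument=value, ...), one row to a line, values as JSON. send_rows: Moves the arm, as the interface text tells. Its arguments: {"type":"object","properties":{"commands":{"type":"array","items":{"type":"array","items":{"type":"number"}}},"gripper":{"type":"number"},"force":{"type":"number"}},"required":["commands"]}

```bash
mkdir -p pics; ls; python3 - <<'E'
from workcell import *
import cv2,numpy as np
print(state())
for n in("side","top"):
    p,d=camera(n); cv2.imwrite(f"pics/{n}0.png",p[:,:,::-1]); np.save(f"{n}0.npy",d)
    print(n,camera_params(n))
E
```

```text
pics
{'time_s': 0.0, 'joints': array([ 1.07880186e+00,  3.26950167e-01, -1.93552923e-01,  1.05198037e+00,
        3.84783988e-05,  1.43658559e+00]), 'qd': array([ 7.66837315e-04, -1.37405779e-04, -1.03296268e-03, -8.05987479e-05,
       -1.25748463e-03,  9.08160474e-05]), 'joint_torque': array([ 1.60999198e-04, -4.43403304e+01,  2.62437791e+01,  1.54800602e-02,
       -1.83703733e-04, -1.76810153e-05]), 'eef_pos': array([0.19247277, 0.51493843, 0.4039099 ]), 'tool_rot': array([-2.78132768e-04,  1.77939184e-01,  9.84041125e-01, -7.96629872e-04]), 'wrist_force': array([ 0.57793569, -0.54033434, -0.18199864]), 'ft_torque': array([-0.03776981, -0.01789121, -0.0228476 ]), 'opening': 1.0017951671289231}
side {'camera_matrix': array([[379.5330137 ,   0.        , 285.89668846],
       [  0.        , 379.5330137 , 216.04853835],
       [  0.        ,   0.        ,   1.        ]]), 'eye': array([0.44276165, 0.66123284, 0.56010593]), 'rotation': array([ 0.03133586, -0.07098604,  0.85545608, -0.51202924])}
top {'camera_matrix': array([[512.52297289,   0.        , 283.26406621],
       [  0.        , 512.52297289, 209.41545286],
       [  0.        ,   0.        ,   1.        ]]), 'eye': array([ 0.37396917, -0.0780277 ,  1.20929968]), 'rotation': array([ 0.07546724, -0.69994722,  0.70754097, -0.06135441])}
```

View pics/side0.png

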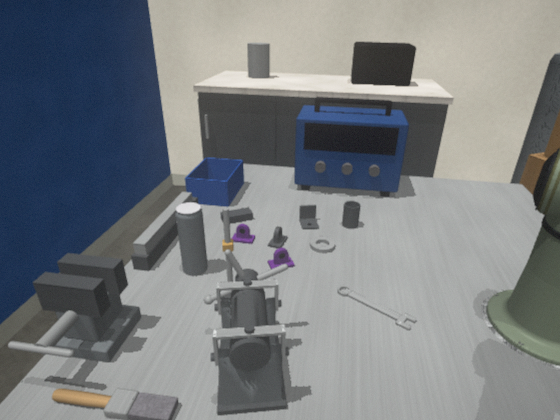

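View pics/top0.png

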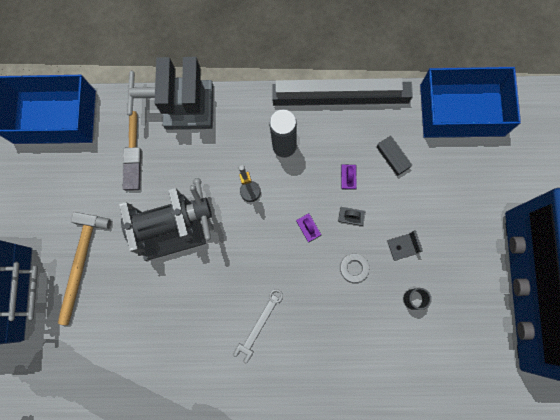

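```bash
cat > h.py <<'E'
from workcell import *
import cv2,numpy as np
from scipy.spatial.transform import Rotation as R
def rot(q): return R.from_quat(q,scalar_first=True)
P={n:camera_params(n) for n in("side","top")}
def ray(n,u,v):
    p=P[n];K=p["camera_matrix"]
    d=np.stack([(np.asarray(u)-K[0,2])/K[0,0],(np.asarray(v)-K[1,2])/K[1,1],np.ones(np.shape(u))],-1)
    return p["eye"],d@rot(p["rotation"]).as_matrix().T
def onz(n,u,v,z):
    e,d=ray(n,u,v); return e+d*((z-e[2])/d[...,2])[...,None]
def cloud(n,d):
    v,u=np.mgrid[0:420,0:560]; e,r=ray(n,u.astype(float),v.astype(float)); return e+r*d[...,None]
def proj(n,X):
    p=P[n];c=(np.asarray(X)-p["eye"])@rot(p["rotation"]).as_matrix(); u=c@p["camera_matrix"].T; return u[...,:2]/u[...,2:]
def shot(n,tag,box=None,s=4):
    p,d=camera(n); np.save(f"{n}{tag}.npy",d); cv2.imwrite(f"{n}{tag}_raw.png",p[:,:,::-1])
    im=p[:,:,::-1]
    if box: u0,v0,u1,v1=box; im=cv2.resize(im[v0:v1,u0:u1],None,fx=s,fy=s,interpolation=cv2.INTER_CUBIC)
    cv2.imwrite(f"pics/{n}{tag}.png",im); return p,d
E
python3 - <<'E'
from h import *
for n,pts in(("top",[(351,215),(309,227),(348,177),(404,246),(354,268),(165,222),(205,208),(250,190),(260,320),(240,300)]),("side",[(278,236),(250,350),(322,245),(350,290)])):
    c=cloud(n,np.load(n+"0.npy"))
    for u,v in pts: print(n,u,v,c[v,u].round(3))
a=cv2.imread("pics/top0.png")
cv2.imwrite("pics/t1.png",cv2.resize(a[160:280,110:270],None,fx=5,fy=5,interpolation=cv2.INTER_CUBIC))
cv2.imwrite("pics/t2.png",cv2.resize(a[160:290,290:430],None,fx=4.5,fy=4.5,interpolation=cv2.INTER_CUBIC))
a=cv2.imread("pics/side0.png")
cv2.imwrite("pics/s1.png",cv2.resize(a[200:410,180:340],None,fx=2.8,fy=2.8,interpolation=cv2.INTER_CUBIC))
E
```

```text
top 351 215 [ 0.588 -0.212  0.042]
top 309 227 [ 0.561 -0.114  0.046]
top 348 177 [ 0.679 -0.208  0.04 ]
top 404 246 [ 0.519 -0.337  0.009]
top 354 268 [ 0.469 -0.22  -0.002]
top 165 222 [0.559 0.193 0.145]
top 205 208 [0.589 0.109 0.142]
top 250 190 [0.651 0.022 0.039]
top 260 320 [0.352 0.001 0.008]
top 240 300 [0.398 0.048 0.   ]
side 278 236 [ 0.589 -0.206  0.026]
side 250 350 [0.545 0.286 0.134]
side 322 245 [ 0.469 -0.228 -0.003]
side 350 290 [ 0.393 -0.032  0.008]
```

View pics/t1.png

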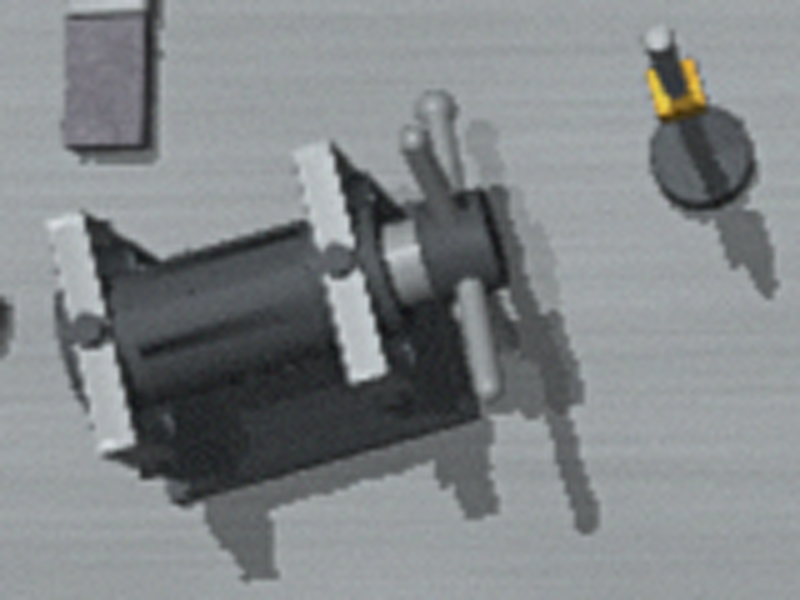

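View pics/t2.png

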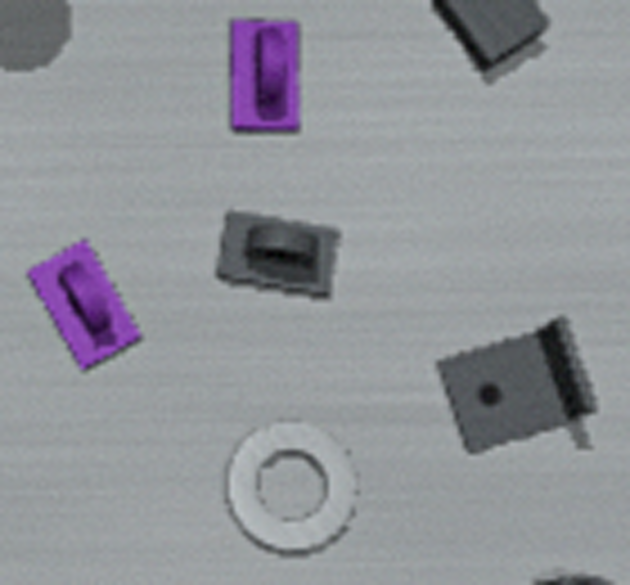

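View pics/s1.png

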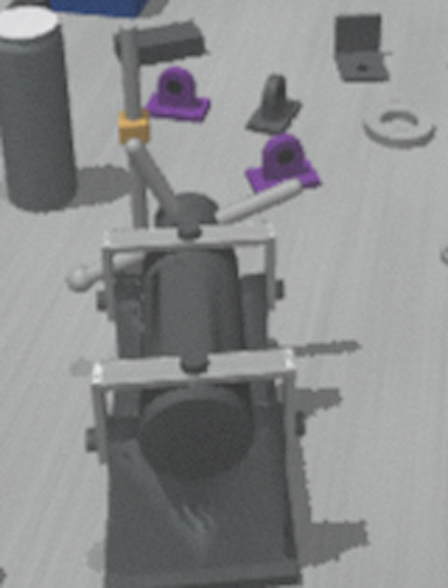

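The pad-eye candidates in the top view are:
- Dark grey lugged plate at (351,215). This matches the description, so it's my choice.
- Purple look-alikes at (309,227) and (348,177).
- Angle piece at (404,246).
- Ring at (354,268).

The close crop at (351,215) shows a grey base with an upright lug. The ball spoke points to world +x (top view about (197,180), side view about (207,300)).

```bash
cat > meas.py <<'E'
from h import *
def bar(tag):
    d=np.load(f"top{tag}.npy");c=cloud("top",d);im=cv2.imread(f"top{tag}_raw.png")
    g=im.min(2)
    m=(g>170)&(abs(c[...,2]-.162)<.012)
    sub=np.zeros_like(m);sub[180:260,110:200]=1;m&=sub
    n,l,s,ct=cv2.connectedComponentsWithStats(m.astype(np.uint8))
    for i in range(1,n):
        if s[i,4]>20: print(s[i],ct[i],onz("top",ct[i][0],ct[i][1],.162),c[l==i][:,2].mean())
    return n
E
cp pics/top0.png top0_raw.png; cp pics/side0.png side0_raw.png
python3 - <<'E'
from meas import *
bar(0)
c=cloud("top",np.load("top0.npy")); im=cv2.imread("top0_raw.png")
# padeye base
sub=c[195:235,330:375]; 
hs=cv2.cvtColor(im,cv2.COLOR_BGR2HSV); g=cv2.cvtColor(im,cv2.COLOR_BGR2GRAY)
m=np.zeros(g.shape,np.uint8); m[198:232,332:372]=(g[198:232,332:372]<115)
n,l,s,ct=cv2.connectedComponentsWithStats(m); print(s,ct)
i=1+s[1:,4].argmax(); mm=(l==i)
cn=max(cv2.findContours(mm.astype(np.uint8),0,1)[0],key=cv2.contourArea)
r=cv2.minAreaRect(cn);b=cv2.boxPoints(r);print(r); w=onz("top",b[:,0].astype(float),b[:,1].astype(float),.008);print(w,w.mean(0),np.linalg.norm(np.diff(w,axis=0),axis=1))
E
```

```text
[169 188  12  21 139] [174.17266187 198.43884892] [0.60610736 0.17111569 0.162     ] 0.15549078924030446
[119 203  12  20 112] [124.74107143 212.45535714] [0.57743924 0.2741494  0.162     ] 0.1555629139206702
[175 214  12  22 140] [180.8        224.92142857] [0.54954135 0.15544381 0.162     ] 0.15539894313105082
[126 229  10  21 115] [130.64347826 239.07826087] [0.52108091 0.25895943 0.162     ] 0.15515569899788564
[[     0      0    560    420 234784]
 [   338    207     28     20    416]] [[279.37307057 209.48765248]
 [351.13701923 216.46875   ]]
((351.3513488769531, 216.39190673828125), (25.810640335083008, 16.439899444580078), 9.462322235107422)
[[ 0.57692102 -0.18282426  0.008     ]
 [ 0.61607245 -0.19039878  0.008     ]
 [ 0.60498524 -0.25055061  0.008     ]
 [ 0.56600471 -0.24263319  0.008     ]] [ 0.59099585 -0.21660171  0.008     ] [0.03987742 0.0611651  0.03977646]
```

```bash
cat >> meas.py <<'E'
A=np.array([.5778,.1633,.162]);B=np.array([.5493,.2666,.162])
yb=(B-A)/np.linalg.norm(B-A); xb=np.cross(yb,[0,0,1.]); C0=np.array([*((A+B)/2)[:2],.12]); CAP=C0-.101*yb
def onplane(n,u,v,p,nn):
    e,d=ray(n,float(u),float(v)); return e+d*(((p-e)@nn)/(d@nn))
def capang(n,u,v):
    q=onplane(n,u,v,CAP,yb)-CAP; return q@xb,q[2],np.hypot(q@xb,q[2]),np.degrees(np.arctan2(q@xb,q[2]))
E
python3 - <<'E'
from meas import *
print(xb,yb,C0,CAP)
for u,v in[(208.6,299.3),(227.5,251.8),(287,266)]: print(np.round(capang("side",u,v),4))
for z,nm in((0.12,'cap'),):print(proj("side",CAP),proj("top",CAP),proj("side",C0),proj("top",C0))
# stirrup corners in side view, at z=.162
S=180+np.array([[105,240],[273,228],[93,375],[295,352]])[:,0]/2.8; V=200+np.array([240,228,375,352])/2.8
print(onz("side",S,V,.162))
c=cloud("top",np.load("top0.npy"));
for v in range(212,235,3): print(v,c[v,150].round(4))
m=cloud("side",np.load("side0.npy"))
w=(m-CAP); s=(abs(w@yb)<.02)&(np.linalg.norm(w,axis=2)<.1)
v,u=np.nonzero(s); q=w[s]; 
for k in range(0,len(u),12): print(u[k],v[k],(q[k]@xb).round(3),(q[k]@yb).round(3),q[k][2].round(3))
E
```

```text
[ 0.96398437  0.2659589  -0.        ] [-0.2659589   0.96398437  0.        ] [0.56355 0.21495 0.12   ] [0.59041185 0.11758758 0.12      ]
[ 7.360000e-02 -3.610000e-02  8.200000e-02  1.160998e+02]
[ 0.0331  0.0679  0.0755 25.9605]
[-7.27000e-02  3.07000e-02  7.90000e-02 -6.70804e+01]
[247.56301155 281.67534422] [202.89870181 209.29819109] [249.22036302 320.69382889] [157.85126543 222.02679085]
[[0.6222278  0.18851414 0.162     ]
 [0.52722598 0.15993863 0.162     ]
 [0.59533626 0.29135315 0.162     ]
 [0.49847027 0.25836379 0.162     ]]
212 [0.5813 0.2262 0.1436]
215 [0.5748 0.226  0.1435]
218 [0.5676 0.2245 0.1478]
221 [0.5607 0.2236 0.1502]
224 [0.5537 0.2223 0.1538]
227 [0.5482 0.2235 0.1485]
230 [0.5429 0.2253 0.1413]
233 [0.5373 0.2266 0.1357]
225 250 0.037 0.0 0.072
225 252 0.037 0.005 0.071
230 253 0.029 0.006 0.069
226 255 0.036 0.006 0.066
231 256 0.027 0.007 0.063
228 258 0.032 0.008 0.06
233 259 0.024 0.007 0.057
230 261 0.029 0.007 0.053
234 262 0.022 0.009 0.052
231 264 0.028 0.007 0.046
232 265 0.026 0.009 0.045
285 265 -0.069 0.003 0.035
280 266 -0.06 0.003 0.034
237 267 
[... 646 characters left out ...]
0.008 0.018
242 276 0.01 0.008 0.02
254 276 -0.012 0.007 0.017
267 276 -0.035 0.009 0.017
242 277 0.01 0.011 0.019
254 277 -0.012 0.01 0.018
266 277 -0.034 0.008 0.014
243 278 0.008 0.015 0.021
255 278 -0.014 0.009 0.014
235 279 0.023 -0.001 0.007
253 279 -0.01 0.016 0.017
235 280 0.023 0.003 0.008
255 280 -0.013 0.017 0.016
240 281 0.013 0.017 0.016
229 291 0.034 0.008 -0.012
230 292 0.033 0.006 -0.016
214 294 0.063 0.003 -0.022
208 295 0.074 -0.001 -0.027
225 295 0.042 0.008 -0.022
214 296 0.062 0.007 -0.023
210 297 0.07 0.003 -0.028
207 298 0.076 0.006 -0.028
205 299 0.079 0.008 -0.028
204 300 0.081 0.007 -0.031
204 301 0.081 0.008 -0.032
206 302 0.078 0.01 -0.034
210 303 0.07 0.01 -0.036
```

```bash
cat >> meas.py <<'E'
def delta(goal,ydir):
    "shift in tool axes (now) and turn to point down with tool y along ydir"
    s=state();T=rot(s["tool_rot"]);M=T.as_matrix()
    y=np.array(ydir)/np.linalg.norm(ydir);z=np.array([0,0,-1.]);G=np.stack([np.cross(y,z),y,z],1)
    print("shift",(M.T@(np.array(goal)-s["eef_pos"])).round(4),"turn",R.from_matrix(M.T@G).as_rotvec().round(4),"pos",s["eef_pos"].round(4),"t",s["time_s"],"j6",s["joints"][5].round(2))
def capframe():
    s=state();q=s["eef_pos"]-CAP;print("xb",(q@xb).round(4),"yb",(q@yb).round(4),"tip z rel",(q[2]-.173).round(4),"F",s["wrist_force"].round(2),"open",round(s["opening"],3),"t",round(s["time_s"],2))
E
python3 - <<'E'
from meas import *
print(tip_extent if not callable(tip_extent) else tip_extent())
print("gauge top",onz("top",241.5,168,.22),onz("side",180+130/2.8,200+28/2.8,.22),onz("top",250,191,.006))
print("spray",onz("top",284,122,.15))
delta(CAP+.075*xb-.003*yb+[0,0,.173+.11],yb)
E
```

```text
0.1734
gauge top [0.65386182 0.02386738 0.22      ] [0.6504598  0.03273142 0.22      ] [0.65661677 0.02495588 0.006     ]
spray [ 0.77614341 -0.0610071   0.15      ]
shift [-0.5744 -0.1913  0.0011] turn [-0.0014 -0.0007 -0.627 ] pos [0.1925 0.515  0.404 ] t 0.1 j6 1.44
```

Request:
send_rows([
  [-0.574, -0.191, 0, 0, 0, -0.627],
  [-0.574, -0.191, 0, 0, 0, -0.627],
  [-0.574, -0.191, 0, 0, 0, -0.627],
  [-0.574, -0.191, 0, 0, 0, -0.627],
  [-0.574, -0.191, 0, 0, 0, -0.627],
  [-0.574, -0.191, 0, 0, 0, -0.627],
  [-0.574, -0.191, 0, 0, 0, -0.627],
  [-0.574, -0.191, 0, 0, 0, -0.627],
  [-0.574, -0.191, 0, 0, 0, -0.627],
  [-0.574, -0.191, 0, 0, 0, -0.627],
  [-0.574, -0.191, 0, 0, 0, -0.627],
  [-0.574, -0.191, 0, 0, 0, -0.627],
  [-0.574, -0.191, 0, 0, 0, -0.627],
  [-0.574, -0.191, 0, 0, 0, -0.627],
  [-0.574, -0.191, 0, 0, 0, -0.627],
  [-0.574, -0.191, 0, 0, 0, -0.627],
], gripper=0)

```text
time_s: 1.7
eef_pos: [0.6626, 0.1361, 0.4044]
tool_rot: [-0.001, -0.135, 0.991, 0.0]
wrist_force: [-0.6, -0.3, -0.1]
opening: 0.003
```

```bash
python3 - <<'E'
from meas import *
capframe(); delta(CAP+.075*xb-.003*yb+[0,0,.173+.06],yb)
shot("side","1",(160,170,360,320),4)
E
```

```text
xb 0.0745 yb -0.0014 tip z rel 0.1114 F [-0.63 -0.26 -0.09] open 0.003 t 1.7
shift [-0.0006 -0.0017  0.0514] turn [ 0.0005 -0.0012  0.0011] pos [0.6626 0.1361 0.4044] t 1.7 j6 -0.18
```

View pics/side1.png

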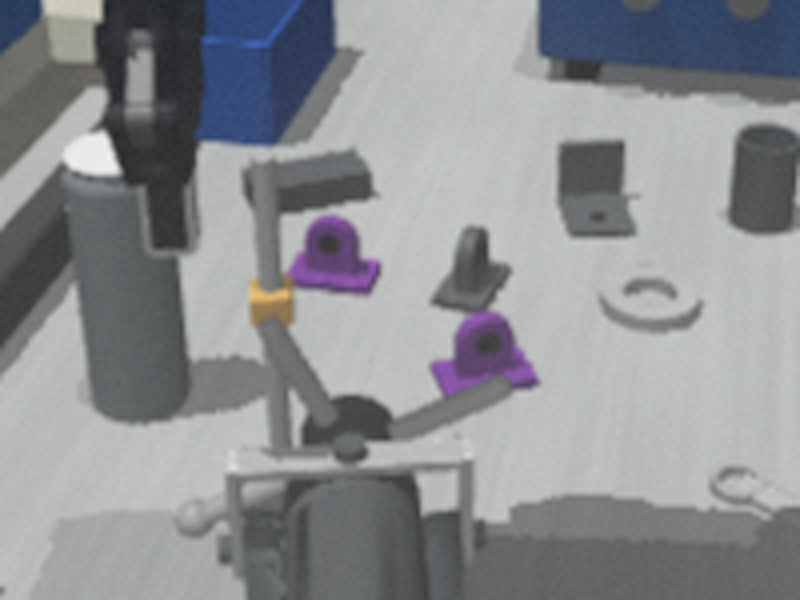

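Request:
send_rows([
  [0, 0, 0.025, 0, 0, 0],
  [0, 0, 0.051, 0, 0, 0],
  [0.012, 0, 0.051, 0, 0, 0],
  [0.022, 0, 0.051, 0, 0, 0],
  [0.03, 0, 0.05, 0, 0, 0],
  [0.038, 0, 0.048, 0, 0, 0],
  [0.046, 0, 0.046, 0, 0, 0],
  [0.054, 0, 0.045, 0, 0, 0],
  [0.062, 0, 0.045, 0, 0, 0],
  [0.069, 0, 0.045, 0, 0, 0],
  [0.075, 0, 0.046, 0, 0, 0],
])

```text
time_s: 2.85
eef_pos: [0.5904, 0.115, 0.3586]
tool_rot: [-0.0, -0.134, 0.991, -0.0]
wrist_force: [2.7, 1.1, 2.3]
opening: -0.002
```

```bash
python3 - <<'E'
from meas import *
capframe()
shot("side","2",(160,190,360,340),4)
E
```

```text
xb -0.0007 yb -0.0025 tip z rel 0.0656 F [2.69 1.14 2.32] open -0.002 t 2.85
```

View pics/side2.png

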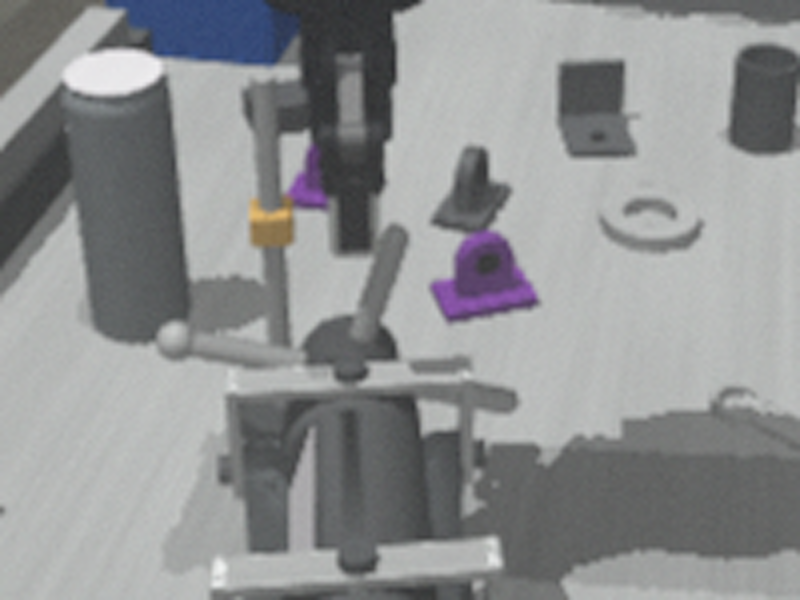

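Request:
send_rows([
  [0.008, 0, 0.002, 0, 0, 0],
  [0.017, 0, 0.004, 0, 0, 0],
  [0.025, 0, 0.008, 0, 0, 0],
  [0.034, 0, 0.012, 0, 0, 0],
  [0.041, 0, 0.018, 0, 0, 0],
  [0.048, 0, 0.024, 0, 0, 0],
  [0.053, 0, 0.032, 0, 0, 0],
  [0.057, 0, 0.04, 0, 0, 0],
  [0.059, 0, 0.047, 0, 0, 0],
  [0.059, 0, 0.047, 0, 0, 0],
])

```text
time_s: 3.9
eef_pos: [0.5331, 0.0995, 0.3102]
tool_rot: [-0.002, -0.134, 0.991, 0.0]
wrist_force: [-0.1, -0.1, -0.1]
opening: 0.002
```

```bash
python3 - <<'E'
from meas import *
capframe()
shot("side","3",(160,190,360,340),4)
E
```

```text
xb -0.06 yb -0.0022 tip z rel 0.0172 F [-0.13 -0.13 -0.13] open 0.002 t 3.9
```

View pics/side3.png

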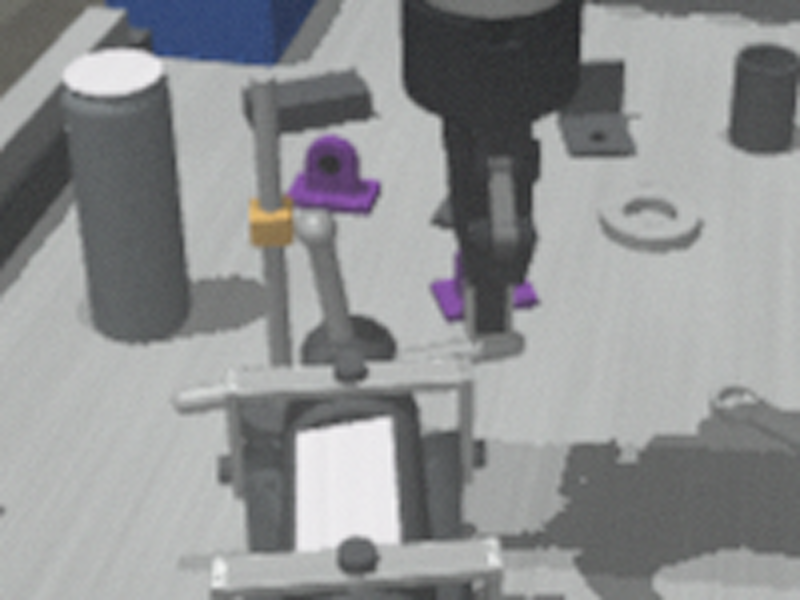

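```bash
cat >> meas.py <<'E'
def roll(tag):
    # flat plane fit from both depth maps (bright, near bar axis)
    for n in("side","top"):
        c=cloud(n,np.load(f"{n}{tag}.npy"));im=cv2.imread(f"{n}{tag}_raw.png");q=c-C0
        m=(im.min(2)>140)&(abs(q@yb)<.036)&(abs(q@xb)<.03)&(q[...,2]<.04)&(q[...,2]>.005)
        m=cv2.erode(m.astype(np.uint8),np.ones((3,3)))>0
        if m.sum()<30: print(n,"few",m.sum());continue
        p=q[m];X=np.c_[p@xb,p@yb,np.ones(len(p))];k,*_=np.linalg.lstsq(X,p[:,2],rcond=None)
        print(n,"flat n",m.sum(),"ctr xb,yb",X[:,:2].mean(0).round(4),"z",p[:,2].mean().round(4),"roll deg",np.degrees(np.arctan(-k[0])).round(1),"pitch",np.degrees(np.arctan(k[1])).round(1))
        mu=np.nonzero(m);print("   px rng",mu[1].min(),mu[1].max(),mu[0].min(),mu[0].max(),"xb range",np.percentile(X[:,0],[2,98]).round(4),"yb",np.percentile(X[:,1],[2,98]).round(4))
        # white mask edges across bar on flat plane
    for n in("side","top"):
        c=cloud(n,np.load(f"{n}{tag}.npy"));q=c-CAP;rr=np.hypot(q@xb,q[...,2])
        m=(abs(q@yb)<.02)&(rr>.035)&(rr<.095)&(q[...,2]>.03)&(abs(q@xb)<.035)
        v,u=np.nonzero(m)
        if len(u)<8: continue
        h=q[m]; print(n,"ball spoke depth ang",np.degrees(np.arctan2((h@xb).mean(),h[:,2].mean())).round(1),"tip z",h[:,2].max().round(4), "pixel-plane ang",np.median([capang(n,a,b)[3] for a,b in zip(u,v)]).round(1) if n=="side" else "")
E
python3 - <<'E'
from meas import *
shot("top","3",(110,160,270,280),5)
print(np.round(capang("side",238.75,246.25),4)); roll("3")
E
```

```text
[0.0131 0.0784 0.0794 9.4714]
side flat n 616 ctr xb,yb [ 0.0044 -0.001 ] z 0.0212 roll deg 8.6 pitch 0.1
   px rng 235 258 296 326 xb range [-0.0134  0.0219] yb [-0.0324  0.0295]
top few 0
side ball spoke depth ang 9.7 tip z 0.087 pixel-plane ang 10.7
```

View pics/top3.png

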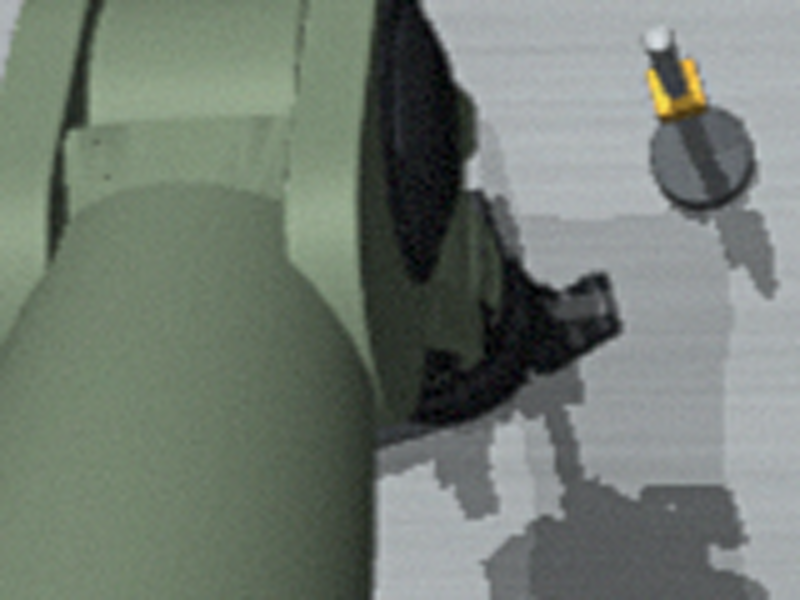

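Request:
send_rows([
  [0.0, 0, 0.003, 0, 0, 0],
  [0.001, 0, 0.006, 0, 0, 0],
  [0.001, 0, 0.009, 0, 0, 0],
  [0.001, 0, 0.011, 0, 0, 0],
  [0.001, 0, 0.011, 0, 0, 0],
])

```text
time_s: 4.5
eef_pos: [0.533, 0.0994, 0.3002]
tool_rot: [-0.0, -0.134, 0.991, 0.0]
wrist_force: [-0.6, -0.3, -0.2]
opening: -0.003
```

```bash
python3 - <<'E'
from meas import *
capframe()
shot("side","4",(160,190,360,340),4);roll("4") if 0 else None
np.save("top4.npy",np.zeros((420,560)));cv2.imwrite("top4_raw.png",np.zeros((420,560,3),np.uint8)); roll("4")
E
```

```text
xb -0.0602 yb -0.0023 tip z rel 0.0072 F [-0.57 -0.28 -0.24] open -0.003 t 4.5
side flat n 663 ctr xb,yb [0.002  0.0004] z 0.0214 roll deg 0.8 pitch 0.1
   px rng 236 261 297 326 xb range [-0.0167  0.0203] yb [-0.0311  0.0305]
top few 0
side ball spoke depth ang 2.3 tip z 0.088 pixel-plane ang 2.6
```

View pics/side4.png

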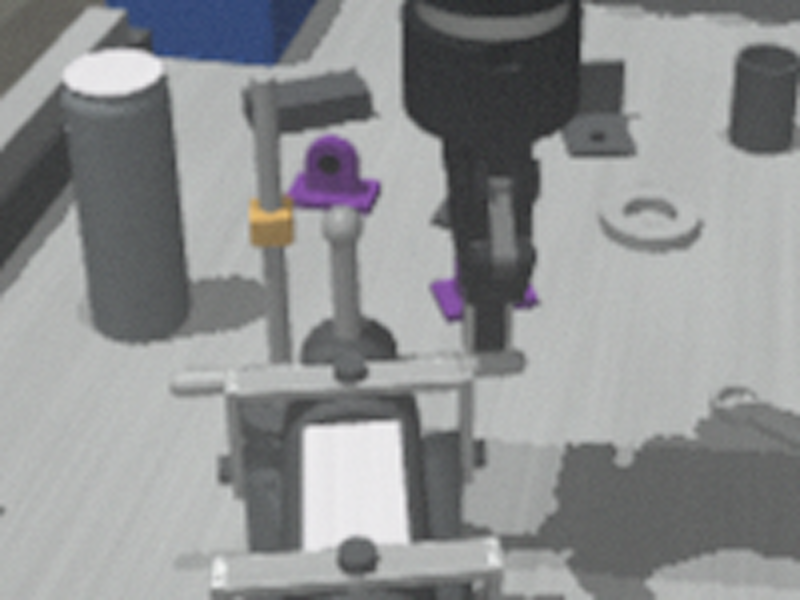

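Request:
send_rows([
  [0.0, 0, -0.03, 0, 0, 0],
  [0, 0, -0.07, 0, 0, 0],
  [0, 0, -0.11, 0, 0, 0],
  [0, 0, -0.14, 0, 0, 0],
])

```text
time_s: 4.95
eef_pos: [0.5337, 0.0994, 0.4433]
tool_rot: [0.001, -0.134, 0.991, -0.0]
wrist_force: [0.9, 0.0, -0.4]
opening: -0.004
```

```bash
python3 - <<'E'
from meas import *
delta([.591,-.2165,.34],[.983,-.18,0])
E
```

```text
shift [ 0.0291 -0.3197  0.1034] turn [0.0026 0.0025 2.0211] pos [0.5337 0.0994 0.4433] t 4.95 j6 -0.22
```

Request:
send_rows([
  [0.029, -0.32, 0, 0, 0, 2.02],
  [0.029, -0.32, 0, 0, 0, 2.02],
  [0.029, -0.32, 0, 0, 0, 2.02],
  [0.029, -0.32, 0, 0, 0, 2.02],
  [0.029, -0.32, 0, 0, 0, 2.02],
  [0.029, -0.32, 0, 0, 0, 2.02],
  [0.029, -0.32, 0, 0, 0, 2.02],
  [0.029, -0.32, 0.03, 0, 0, 2.02],
  [0.029, -0.32, 0.05, 0, 0, 2.02],
  [0.029, -0.32, 0.07, 0, 0, 2.02],
  [0.029, -0.32, 0.09, 0, 0, 2.02],
  [0.029, -0.32, 0.103, 0, 0, 2.02],
  [0.029, -0.32, 0.103, 0, 0, 2.02],
  [0.029, -0.32, 0.103, 0, 0, 2.02],
  [0.029, -0.32, 0.103, 0, 0, 2.02],
  [0.029, -0.32, 0.103, 0, 0, 2.02],
], gripper=50, force=50)

```text
time_s: 6.55
eef_pos: [0.5906, -0.2169, 0.3376]
tool_rot: [0.0, 0.767, 0.641, 0.0]
wrist_force: [0.2, -0.4, 0.2]
opening: 0.503
```

```bash
python3 - <<'E'
from meas import *
delta([.591,-.2165,.186],[.983,-.18,0])
shot("side","5",(180,130,380,280),4);shot("top","5",(110,160,270,280),5);roll("5");bar("5")
im=cv2.imread("top5_raw.png");m=np.zeros(im.shape[:2],np.uint8);m[195:250,130:185]=im.min(2)[195:250,130:185]>170
c=cloud("top",np.load("top5.npy"));q=c-C0;m&=((abs(q@yb)<.042)&(q[...,2]<.033)).astype(np.uint8)
cn=max(cv2.findContours(m,0,1)[0],key=cv2.contourArea);r=cv2.minAreaRect(cn);print(r)
b=cv2.boxPoints(r).astype(float);w=onz("top",b[:,0],b[:,1],.1424);print(w.round(4),w.mean(0),np.linalg.norm(np.diff(w,axis=0),axis=1))
E
```

```text
shift [0.0005 0.0003 0.1516] turn [0.0004 0.0001 0.0026] pos [ 0.5906 -0.2169  0.3376] t 6.55 j6 1.28
side flat n 653 ctr xb,yb [ 0.0015 -0.0005] z 0.0214 roll deg 0.9 pitch 0.1
   px rng 236 260 296 326 xb range [-0.0166  0.0203] yb [-0.0321  0.0307]
top flat n 500 ctr xb,yb [0.0019 0.0005] z 0.0218 roll deg 1.0 pitch 0.5
   px rng 139 171 208 231 xb range [-0.0153  0.0189] yb [-0.0315  0.0318]
side ball spoke depth ang 2.3 tip z 0.0879 pixel-plane ang 2.6
top ball spoke depth ang 0.0 tip z 0.0913 pixel-plane ang 
[169 188  12  22 145] [174.29655172 198.53793103] [0.60589073 0.17084726 0.162     ] 0.15517090654201518
[119 202  12  22 143] [124.58741259 212.36363636] [0.57763903 0.27448339 0.162     ] 0.15546977830096176
[175 214  12  22 151] [180.8410596  224.89403974] [0.54959802 0.15535978 0.162     ] 0.15565468406821967
[125 229  12  22 147] [130.72108844 239.36734694] [0.52047504 0.25876803 0.162     ] 0.15536530563595682
((153.92453002929688, 219.73585510253906), (18.131591796875, 35.988460540771484), 74.05460357666016)
[[0.5734 0.2602 0.1424]
 [0.5939 0.1869 0.1424]
 [0.556  0.175  0.1424]
 [0.5357 0.2478 0.1424]] [0.56477148 0.21748231 0.1424    ] [0.07613847 0.03970017 0.07561928]
```

View pics/side5.png

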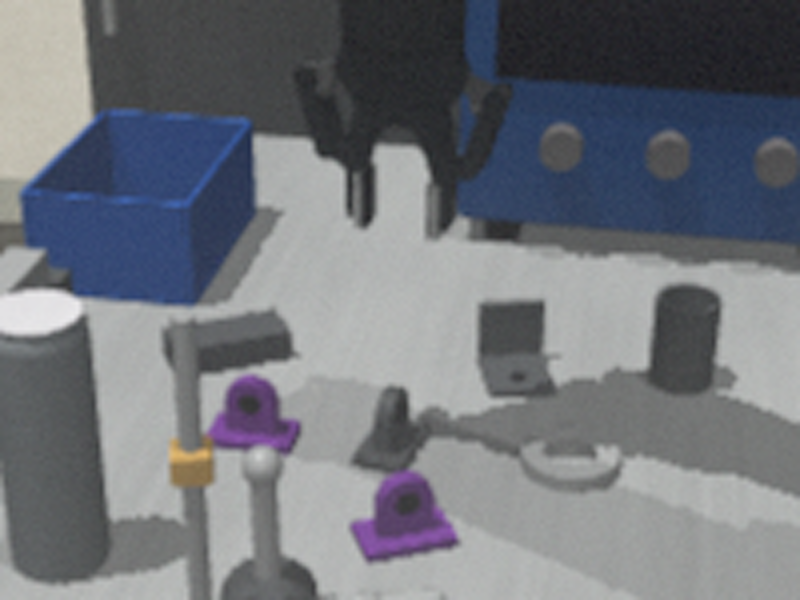

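View pics/top5.png

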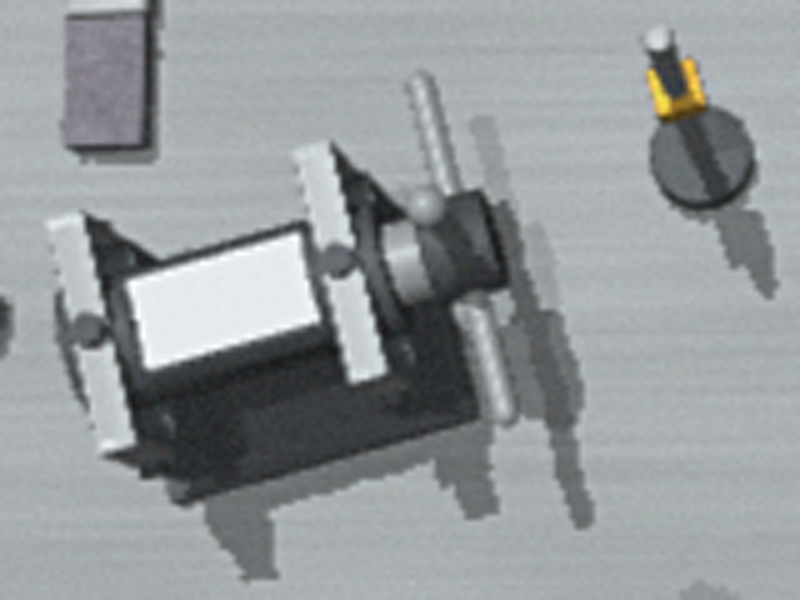

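```bash
python3 - <<'E'
from meas import *
print(onz("side",279.2,228.,.047), onz("side",180+390/4,130+446/4,.008))
# side base corners from crop5
for a,b in[(355,460),(405,468),(428,432),(380,424)]: print(onz("side",180+a/4,130+b/4,.008).round(4))
E
```

```text
[ 0.58687562 -0.21231623  0.047     ] [ 0.58998645 -0.20548596  0.008     ]
[ 0.61   -0.1838  0.008 ]
[ 0.5754 -0.1802  0.008 ]
[ 0.5672 -0.2283  0.008 ]
[ 0.6018 -0.2326  0.008 ]
```

```bash
python3 - <<'E'
from meas import *
yp=np.array([.18,.983,0]);yp/=np.linalg.norm(yp);xp=np.cross(yp,[0,0,1.])
o=np.array([.591,-.2165,0])
for n,t in(("top","0"),("side","0"),("side","5")):
    q=cloud(n,np.load(n+t+".npy"))-o
    for lo,hi in((.004,.013),(.02,.055)):
        m=(np.hypot(q[...,0],q[...,1])<.05)&(q[...,2]>lo)&(q[...,2]<hi)
        p=q[m]; print(n,t,lo,m.sum(),"x",np.percentile(p@xp,[3,50,97]).round(4),"y",np.percentile(p@yp,[3,50,97]).round(4),p[:,2].max().round(3))
E
```

```text
top 0 0.004 258 x [-0.0173 -0.0039  0.0213] y [-0.0302  0.0024  0.0288] 0.013
top 0 0.02 110 x [-0.0043  0.      0.0074] y [-0.0163  0.0008  0.0169] 0.05
side 0 0.004 110 x [-0.016  -0.0042  0.0179] y [-0.024   0.0169  0.0318] 0.013
side 0 0.02 86 x [-0.0049 -0.0011  0.0072] y [-0.0134  0.0116  0.0211] 0.047
side 5 0.004 112 x [-0.0162 -0.0044  0.0185] y [-0.0234  0.0153  0.0322] 0.013
side 5 0.02 88 x [-0.0051 -0.0016  0.0075] y [-0.0136  0.011   0.0191] 0.047
```

Request:
send_rows([
  [0.0015, 0, 0.04, 0, 0, 0.0026],
  [0.0015, 0, 0.075, 0, 0, 0.0026],
  [0.0015, 0, 0.105, 0, 0, 0.0026],
  [0.0015, 0, 0.13, 0, 0, 0.0026],
  [0.0015, 0, 0.145, 0, 0, 0.0026],
  [0.0015, 0, 0.152, 0, 0, 0.0026],
  [0.0015, 0, 0.152, 0, 0, 0.0026],
])

```text
time_s: 7.35
eef_pos: [0.5906, -0.2153, 0.1853]
tool_rot: [-0.0, 0.769, 0.64, -0.0]
wrist_force: [-1.4, 0.3, -0.2]
opening: 0.497
```

Request:
send_rows([
  [0, 0, 0, 0, 0, 0],
  [0, 0, 0, 0, 0, 0],
  [0, 0, 0, 0, 0, 0],
  [0, 0, 0, 0, 0, 0],
  [0, 0, 0, 0, 0, 0],
  [0, 0, 0, 0, 0, 0],
  [0, 0, 0, 0, 0, 0],
], gripper=0, force=50)

```text
time_s: 8.05
eef_pos: [0.5917, -0.2158, 0.1874]
tool_rot: [0.002, 0.769, 0.64, 0.001]
wrist_force: [1.3, 0.2, 5.9]
opening: 0.134
```

Request:
send_rows([
  [0, 0, -0.02, 0, 0, 0],
  [0, 0, -0.05, 0, 0, 0],
  [0, 0, -0.09, 0, 0, 0],
  [0, 0, -0.13, 0, 0, 0],
  [0, 0, -0.17, 0, 0, 0],
  [0, 0, -0.21, 0, 0, 0],
  [0, 0, -0.25, 0, 0, 0],
  [0, 0, -0.25, 0, 0, 0],
])

```text
time_s: 8.85
eef_pos: [0.5915, -0.2157, 0.442]
tool_rot: [0.004, 0.769, 0.64, 0.002]
wrist_force: [0.2, -0.1, -2.2]
opening: 0.133
```

```bash
python3 - <<'E'
from meas import *
s=state();print(s["opening"],s["wrist_force"],s["eef_pos"])
F=np.array([.5648,.2165,.1424])
delta(F+[0,0,.029+.155+.12],xb)
shot("side","6",(180,60,380,210),4)
E
```

```text
0.13346765633170235 [ 0.23074647 -0.06993638 -2.15488904] [ 0.59147078 -0.21573365  0.44200997]
shift [ 0.4202 -0.1046 -0.0065] turn [ 0.0084  0.0049 -0.4517] pos [ 0.5915 -0.2157  0.442 ] t 8.85 j6 1.29
```

View pics/side6.png

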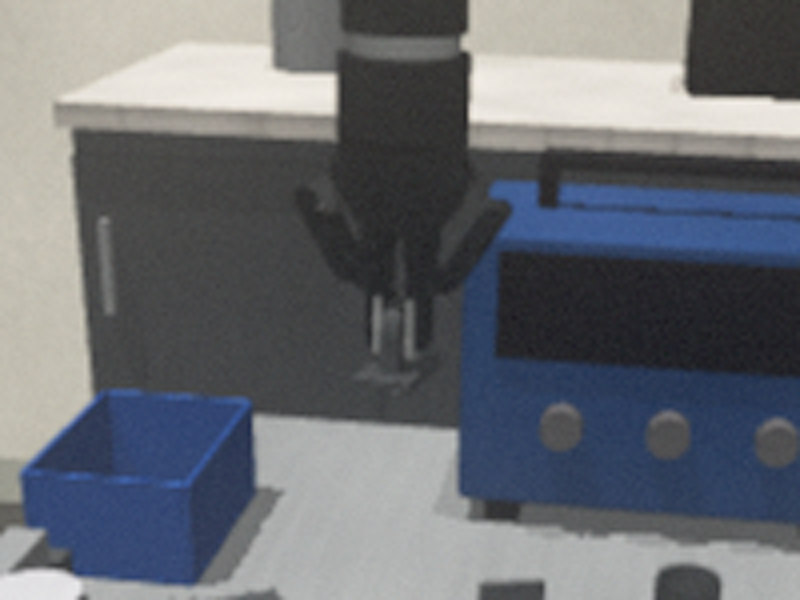

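Request:
send_rows([
  [0.03, -0.008, 0, 0, 0, -0.05],
  [0.07, -0.018, 0, 0, 0, -0.1],
  [0.115, -0.029, 0, 0, 0, -0.15],
  [0.16, -0.04, 0, 0, 0, -0.2],
  [0.205, -0.051, 0, 0, 0, -0.25],
  [0.25, -0.062, 0, 0, 0, -0.3],
  [0.295, -0.073, 0, 0, 0, -0.35],
  [0.335, -0.083, 0, 0, 0, -0.4],
  [0.37, -0.092, 0, 0.004, 0.002, -0.452],
  [0.395, -0.098, 0, 0.008, 0.005, -0.452],
  [0.41, -0.102, 0, 0.008, 0.005, -0.452],
  [0.42, -0.105, 0, 0.008, 0.005, -0.452],
  [0.42, -0.105, 0, 0.008, 0.005, -0.452],
  [0.42, -0.105, 0, 0.008, 0.005, -0.452],
])

```text
time_s: 10.3
eef_pos: [0.5637, 0.2159, 0.4352]
tool_rot: [-0.005, 0.606, 0.795, -0.001]
wrist_force: [-0.5, -0.0, -2.6]
opening: 0.127
```

```bash
python3 - <<'E'
from meas import *
F=np.array([.5648,.2165,.1424])
delta(F+[0,0,.188],xb)
p,d=shot("side","7",(150,150,350,300),4)
c=cloud("side",d)-F
m=(abs(c@yb)<.05)&(abs(c@xb)<.04)&(c[...,2]>.1)&(c[...,2]<.16)
q=c[m]
for lo in np.arange(.1,.16,.006):
    k=q[(q[:,2]>=lo)&(q[:,2]<lo+.006)]
    if len(k)>3: print(lo.round(3),len(k),"xb",np.percentile(k@xb,[3,50,97]).round(4),"yb",np.percentile(k@yb,[3,50,97]).round(4))
E
```

```text
shift [-0.0003  0.002   0.1048] turn [-0.0075 -0.0058 -0.0007] pos [0.5637 0.2159 0.4352] t 10.3 j6 1.54
0.1 17 xb [-0.0204 -0.0052  0.0073] yb [0.0297 0.0307 0.0318]
0.106 172 xb [-0.0213 -0.0011  0.0138] yb [-0.0078  0.0298  0.0325]
0.112 247 xb [-0.0209 -0.0043  0.0124] yb [-0.0057  0.0195  0.0314]
0.118 53 xb [-0.0152 -0.0045  0.007 ] yb [0.0104 0.0188 0.0204]
0.124 89 xb [-0.0204 -0.0033  0.0132] yb [0.0078 0.0125 0.0207]
0.13 101 xb [-0.0219 -0.0035  0.0129] yb [0.0074 0.0121 0.0202]
0.136 97 xb [-0.0208 -0.0036  0.0141] yb [0.0075 0.0129 0.0191]
0.142 123 xb [-0.0212 -0.0039  0.0138] yb [0.0075 0.0124 0.0177]
0.148 145 xb [-0.0208 -0.0031  0.0136] yb [-0.0018  0.0088  0.0134]
0.154 76 xb [-0.0236 -0.01    0.0169] yb [-0.0063  0.0108  0.0143]
```

View pics/side7.png

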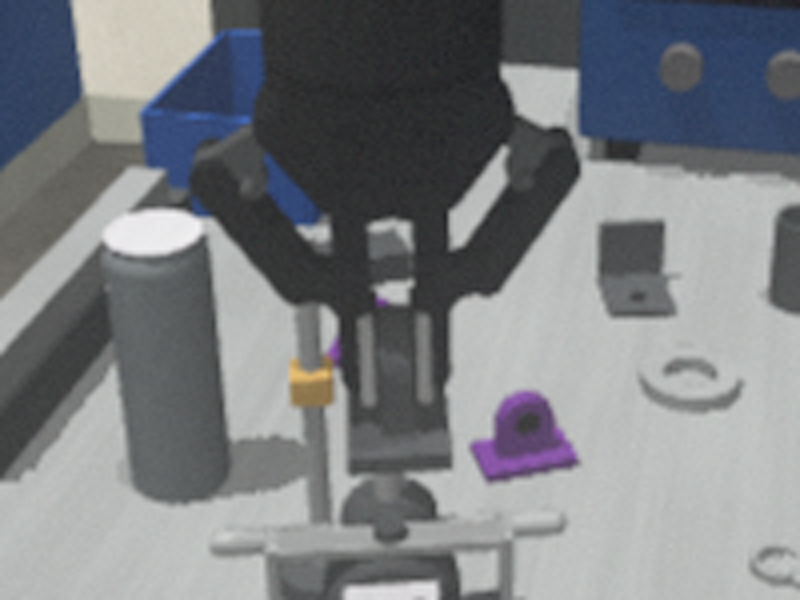

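Request:
send_rows([
  [0, 0.002, 0.02, -0.0075, -0.0058, 0],
  [0, 0.002, 0.045, -0.0075, -0.0058, 0],
  [0, 0.002, 0.07, -0.0075, -0.0058, 0],
  [0, 0.002, 0.085, -0.0075, -0.0058, 0],
  [0, 0.002, 0.094, -0.0075, -0.0058, 0],
  [0, 0.002, 0.094, -0.0075, -0.0058, 0],
  [0, 0.002, 0.094, -0.0075, -0.0058, 0],
])

```text
time_s: 11.05
eef_pos: [0.5653, 0.2172, 0.3424]
tool_rot: [0.0, 0.606, 0.795, 0.001]
wrist_force: [1.1, -0.7, -2.2]
opening: 0.131
```

```bash
python3 - <<'E'
from meas import *
F=np.array([.5648,.2165,.1424])
delta(F+[0,0,.188],xb)
p,d=shot("side","8",(170,200,330,350),4)
c=cloud("side",d)-F
m=(abs(c@yb)<.05)&(abs(c@xb)<.04)&(c[...,2]>.002)&(c[...,2]<.05)
q=c[m]
for lo in np.arange(.002,.05,.006):
    k=q[(q[:,2]>=lo)&(q[:,2]<lo+.006)]
    if len(k)>3: print(lo.round(3),len(k),"xb",np.percentile(k@xb,[3,50,97]).round(4),"yb",np.percentile(k@yb,[3,50,97]).round(4))
E
```

```text
shift [-0.0006 -0.0007  0.012 ] turn [ 0.0019 -0.0007 -0.0007] pos [0.5653 0.2172 0.3424] t 11.05 j6 1.55
0.002 14 xb [-0.0354  0.0174  0.0391] yb [-0.0463 -0.0453  0.0066]
0.008 155 xb [-0.0372  0.0077  0.0381] yb [-0.0492 -0.0439  0.0497]
0.014 288 xb [-0.0177 -0.0014  0.0162] yb [-0.0019  0.0232  0.0325]
0.02 73 xb [-0.0176  0.0012  0.0162] yb [0.0007 0.0195 0.0314]
0.026 40 xb [-0.0111 -0.0028  0.0098] yb [0.0117 0.0188 0.0202]
0.032 84 xb [-0.0177  0.0008  0.017 ] yb [0.0078 0.0127 0.0206]
0.038 80 xb [-0.0187 -0.0009  0.0183] yb [0.0076 0.0122 0.02  ]
0.044 87 xb [-0.0194  0.0003  0.0167] yb [0.0074 0.0126 0.0194]
```

View pics/side8.png

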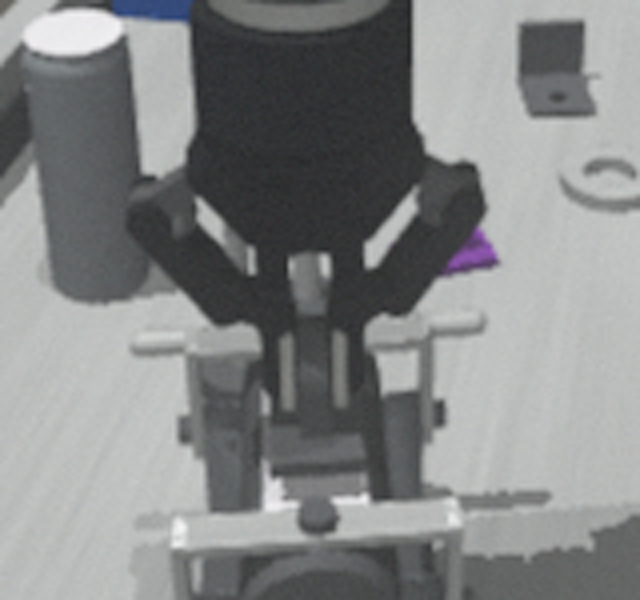

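Request:
send_rows([
  [-0.001, 0, 0.005, 0, 0, 0],
  [-0.001, 0, 0.008, 0, 0, 0],
  [-0.001, 0, 0.01, 0, 0, 0],
  [-0.001, 0, 0.011, 0, 0, 0],
  [-0.001, 0, 0.011, 0, 0, 0],
])

```text
time_s: 11.6
eef_pos: [0.565, 0.2168, 0.3305]
tool_rot: [-0.0, 0.606, 0.796, 0.0]
wrist_force: [-0.5, 0.2, -2.7]
opening: 0.132
```

Request:
send_rows([
  [0, 0, 0.001, 0, 0, 0],
  [0, 0, 0.002, 0, 0, 0],
  [0, 0, 0.002, 0, 0, 0],
])

```text
time_s: 11.9
eef_pos: [0.5651, 0.2168, 0.3299]
tool_rot: [0.0, 0.606, 0.796, 0.001]
wrist_force: [-2.1, -0.4, 5.1]
opening: 0.135
```

Request:
send_rows([
  [0, 0, 0, 0, 0, 0],
  [0, 0, -0.001, 0, 0, 0],
  [0, 0, -0.001, 0, 0, 0],
  [0, 0, -0.001, 0, 0, 0],
  [0, 0, -0.001, 0, 0, 0],
  [0, 0, -0.001, 0, 0, 0],
], gripper=45)

```text
time_s: 12.5
eef_pos: [0.5651, 0.2167, 0.3296]
tool_rot: [-0.0, 0.606, 0.796, 0.001]
wrist_force: [-0.5, 0.4, 0.5]
opening: 0.449
```

Request:
send_rows([
  [0, 0, -0.02, 0, 0, 0],
  [0, 0, -0.06, 0, 0, 0],
  [0, 0, -0.1, 0, 0, 0],
  [0, 0, -0.14, 0, 0, 0],
  [-0.04, -0.05, -0.14, 0, 0, 0],
  [-0.08, -0.1, -0.14, 0, 0, 0],
  [-0.12, -0.15, -0.14, 0, 0, 0],
  [-0.16, -0.2, -0.14, 0, 0, 0],
  [-0.2, -0.2, -0.14, 0, 0, 0],
  [-0.24, -0.2, -0.14, 0, 0, 0],
  [-0.28, -0.2, -0.14, 0, 0, 0],
])

```text
time_s: 13.6
eef_pos: [0.443, -0.0944, 0.47]
tool_rot: [0.0, 0.606, 0.796, 0.001]
wrist_force: [1.2, 0.2, 1.1]
opening: 0.45
```

```bash
python3 - <<'E'
from meas import *
print(state()["wrist_force"],state()["eef_pos"])
F=np.array([.5648,.2165,.1424])
shot("side","9",(160,190,360,340),4);shot("top","9",(110,160,270,280),5);roll("9")
for n in("top","side"):
    c=cloud(n,np.load(n+"9.npy"))-F
    for lo,hi in((.004,.014),(.02,.055)):
        m=(abs(c@xb)<.024)&(abs(c@yb)<.034)&(c[...,2]>lo)&(c[...,2]<hi);q=c[m]
        print(n,lo,m.sum(),"xb",np.percentile(q@xb,[3,50,97]).round(4),"yb",np.percentile(q@yb,[3,50,97]).round(4),"zmax",q[:,2].max().round(4))
E
```

```text
[1.17727665 0.2005014  1.07551769] [ 0.44302544 -0.09438809  0.47000321]
side few 12
top few 16
side ball spoke depth ang 2.3 tip z 0.0885 pixel-plane ang 2.6
top ball spoke depth ang -0.0 tip z 0.0919 pixel-plane ang 
top 0.004 302 xb [-0.0193 -0.0082  0.0158] yb [-0.0294 -0.0065  0.0285] zmax 0.0139
top 0.02 152 xb [-0.0078 -0.0035  0.0041] yb [-0.0176 -0.0027  0.0154] zmax 0.0494
side 0.004 496 xb [-0.0178 -0.0001  0.0168] yb [-0.0253  0.0115  0.0311] zmax 0.0132
side 0.02 194 xb [-0.0063 -0.0007  0.005 ] yb [-0.0052  0.0145  0.0201] zmax 0.0478
```

View pics/side9.png

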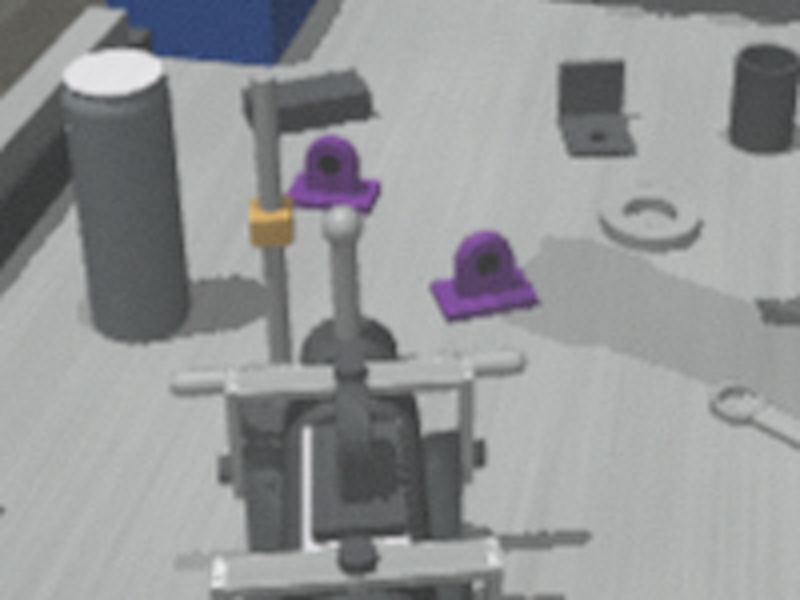

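View pics/top9.png

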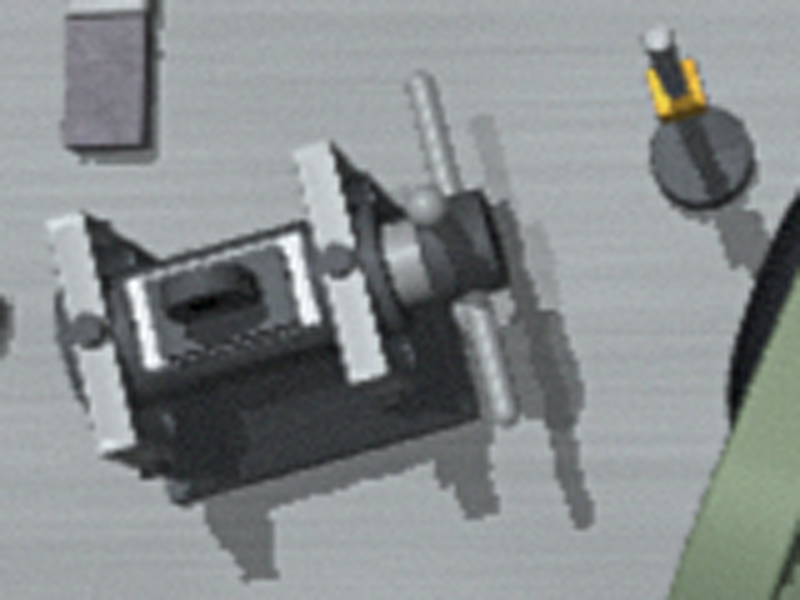

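```bash
python3 - <<'E'
from workcell import *
print(finish_job(), state()["time_s"])
E
```

```text
the job is handed in; nothing more can be done
the job is handed in; nothing more can be done
```

I rolled the bar about 115° by pushing one spoke round with the closed fingertips, until the flat faced up. I then gripped the dark pad-eye by its lug, set it on the flat, let go and backed off. I handed the job in at about 14 s; no verdict was reported.

**Roll:** before placing, plane fits of the flat gave 0.9° (side view) and 1.0° (top view). The ball spoke read 2.3–2.6° from the side and 0.0° from the top. The spoke readings were the same after placing, so the bar had not turned. These disagree by up to about 2.5°, but all are inside the 5° limit.

**Pad-eye:** its base lies flat with its top about 48 mm above the flat. It is off-centre across the flat by about 2 mm (top view) or 0.5 mm (side view), and within about 1 mm along the bar (top view). I judged its alignment with the bar from the even white margins in the top picture. I did not measure the angle again after release.

**Other parts:** the final pictures show no bystander moved. The look-alikes, ring and angle piece are where they were, and the gripper is clear of everything.

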